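Fill a gift tube with a candy stick and show it across the counter

ROBOT

A 6-joint arm with a two-finger parallel gripper is mounted at the origin on the work surface. World frame = base frame: x ahead of the robot, y to its left, z up, the work surface at z = 0. Lengths are in mm, angles in rad, forces in N, time in s.
With the tool pointing down it reaches from about 250 to 800 mm from the base axis. Payload 8.5 kg.
Tool frame: the origin (TCP) lies at the very end of the fingers, on their centre line; the grasp point (between the pads) lies 19 mm behind it; z points along the fingers, y is the line along which they close (so a half turn about z gives the same grasp; the last joint's range is limited). The gripper opens to 85 mm and grips with 20 to 120 N. Pads are 22 mm wide; open, the fingers measure 114 mm over their backs; the gripper's body (76 mm by 85 mm) begins 54 mm behind the grasp point. The pads swing forward as they close: fully open they stand 13 mm farther back than shut.
Start: joints at [-1.167, 0.238, -0.013, 1.319, 0, 1.571], TCP at [206.262, -482.737, 231.276] pointing down, gripper open.
Joint ranges: [-2.66, 2.66], [-1.03, 1.9], [-1.14, 1.46], [-1.82, 2.27], [-1.45, 1.34], [-3.14, 3.14]. Speed limits (rad/s): [2.22, 2.22, 2.79, 3.14, 3.14, 3.14].

INTERFACE

Orientations are given as a 3x3 rotation matrix whose columns are the frame's x, y, z axes.
In Python, from station import r gives the robot as it stands.
- The arm moves only by the tool send_rows, never from a script. Its argument "series" is a list of rows, each a list of 4 numbers: the shift along the tool's x, y, z in cm, then the turn about the tool's z in rad. A call has 1 to 5 rows; each row shifts and turns the commanded pose from where the row before left it, along the tool's axes as they then stand; what a row does not reach is not made up. A row lasts 1/8 s, in which the tool goes at most 62.5 mm and 10.7 degrees, less where a joint would pass 70% of its speed; a pose out of reach is approached as far as the arm can. A call is refused whole if a number of a shift passes 6.25 or a number of a turn 0.188, either way. A call with a gripper value outside its range is refused whole. "gripper" is the finger opening in cm, from 0 to 8.54, set as the call begins (left out, the last holds). The fingers move at their own pace and stop on an object; the grip force is fixed at half the most. Time passes only in rows, so rows that do not move let the fingers close. It gives the time, the measured TCP pose, the force, the opening and the grip force at its end, in the units of the state.
- r.get_obs(): the state, without advancing time (a new reading comes with each control period).
- r.camera(name): name is "scene" or "top" or "wrist"; returns a dict with "image" (384x512x3 uint8, blue, green, red), "vfov" (degrees; the focal length in pixels is half the picture's height over the tangent of half this angle, whatever the lens; pixels are square), "cx", "cy" (the principal point, pixels), "dist" ([k1, k2, p1, p2, k3] as OpenCV has them; the pictures are not rectified), "position" and "attitude" of the camera in the world. Camera axes: x right, y down, z forward; pixel columns grow to the right and rows downward; lengths in mm; the calibration is good to about 2 mm. A picture is of the moment at which its call begins. There is no depth.
- r.close_job(): hands the job in; it is judged then, once.
The state is a dict: "time": time; "q": joint angles; "joint_velocities": joint speeds; "tau": joint torques, N m; "eef_pos": TCP position; "ee_rot": TCP orientation; "wrist_force": force on the tool from outside, world axes, zero at the start; "torque": the same for the moment, N m; "grip_width": finger opening in mm; "grasp_force": force on a finger pad.
Only numpy, scipy, OpenCV 4.12 (cv2) and the standard library are available. Lean on these libraries where they do the work, as an engineer would, in place of code of your own. Each camera call takes 0.05 s, during which the arm holds its last target. There are 200 camera calls.

TASK

Take the plain straight candy stick from the stand it shares with a lollipop and a honey dipper and lower it, without dropping it, all the way down into the one open gift tube that stands in the wooden filling block, next to capped ones. Then draw that tube straight up out of the block with the stick still in it, lean it over to about 45 degrees, mouth end uppermost, and finish while holding it like that, still and raised, its bottom end at least 10 cm above the counter, so that the customer can see it: do not put it down or let go. Leave everything else where it is.

Things in the scene. Friction and masses are not known exactly. Their poses are not given: they have to be found in the camera images.
- stick: the plain straight candy stick, amber, round, 10 mm diameter, 150 mm long, about 20 g, standing loosely upright in one of the three holes of the stand. Origin at the centre of its foot (lower end); z runs along it to its top end, 150 mm away. The foot is slightly tapered (6 mm flat, 10 mm from 3 mm up).
- stick_foot (a point): the centre of the stick's foot (same point as its origin)
- tube: the open gift tube, cream, round, rigid: 24 mm outside, 16 mm bore, 118 mm tall, bottom 6 mm thick: the bore is 112 mm deep and the seated stick stands 38 mm out of it. About 60 g; may be gripped with 20 N near its rim. Upright in one of the three holes of the filling block, 83 mm of it above the block. Origin: centre of its underside; z along it to the mouth.
- tube_mouth (a point): centre of the tube's open mouth, level with the rim, 118 mm from its underside
- tube_floor (a point): centre of the bottom of the tube's bore, 6 mm above its underside
- block: the filling block, fixed: wood, 75 x 225 x 45 mm (x, y, z), origin at the centre of its underside, z up. Three round holes in a row along its y axis, 75 mm apart (at y = -75, 0, +75 mm), 26 mm diameter, 35 mm deep, holding the open tube and two capped ones in any order.
- stand: the stick stand, fixed: wood, 70 x 165 x 55 mm (x, y, z), origin at the centre of its underside, z up. Three round holes in a row along its y axis, 55 mm apart, 11 mm diameter, 45 mm deep, holding the candy stick, a lollipop and a honey dipper in any order; the candy stick's top is 160 mm above the counter, 105 mm above the stand.
- capped_a: a filled gift tube, same diameter as the open one, closed by a brass cap 27 mm wide, 131 mm tall, in a hole of the filling block; leave alone. Origin at the centre of its underside.
- capped_b: a second capped gift tube, same as capped_a, in another hole of the filling block; leave alone
- lollipop: a lollipop, 10 mm wooden stick with an amber ball of 32 mm on top, 134 mm tall, in a hole of the stand; leave alone. Origin at the centre of its foot.
- dipper: a wooden honey dipper, 10 mm handle with a grooved head up to 30 mm wide on top, 133 mm tall, in a hole of the stand; leave alone. Origin at the centre of its foot.
- spool: a small white ribbon spool, 44 mm wide, 25 mm tall, loose on the counter; leave alone. Origin at the centre of its underside.
- tin: a round green sweet tin with a brass lid, 103 mm wide, 66 mm tall, loose on the counter; leave alone. Origin at the centre of its underside.
- jar: an amber glass jar, 84 mm wide, 120 mm tall, loose on the counter; leave alone. Origin at the centre of its underside.
Not all that is in view belongs to the job. What is shaped like the tube but green is not meant.

How it is judged (in metres and radians):
On the way, in this order (a step that is already met when the one before it is completed fails the run):
1. the stick is fully down in the open tube while the tube stands in the block (distance between stick_foot and tube_floor below 0.014 m and height (world z) of tube below 0.02 m and angle between tube's own z axis and vertical below 0.15 rad), for 0.2 s.
2. the tube, with the stick in it, is drawn clear up out of the block (distance between stick_foot and tube_floor below 0.014 m and height (world z) of tube above 0.05 m and contact force between tube and block below 0.1 N), for 0.1 s.
At the end, for the whole second after the job is handed in: The fingers hold the tube still, stick foot within 14 mm of the bottom of its bore; it leans 30 to 60 degrees from upright, mouth uppermost, its underside more than 95 mm above the counter, touching nothing but fingers and stick; all other loose things within 20 mm of where they began (distance between stick_foot and tube_floor below 0.014 m and height (world z) of tube above 0.095 m and angle between tube's own z axis and vertical between 0.524 and 1.047 rad and contact force between tube and the fingers above 0.5 N and contact force between each of tube, stick and block below 0.1 N and contact force between tube and stand below 0.1 N and linear speed of tube below 0.03 m/s and angular speed of tube below 0.2 rad/s and contact force between tube and capped_a below 0.1 N and contact force between tube and capped_b below 0.1 N and contact force between tube and lollipop below 0.1 N and contact force between tube and dipper below 0.1 N and contact force between tube and spool below 0.1 N and contact force between tube and tin below 0.1 N and contact force between tube and jar below 0.1 N and distance of each of capped_a, capped_b, lollipop, dipper, spool, tin, jar from where it was at the start of the episode below 0.02 m); the arm keeps its last pose, push and grip.
It fails at once if another thing is moved from its place (more than 20 mm) (distance of any of capped_a, capped_b, lollipop, dipper, spool, tin, jar from where it was at the start of the episode above 0.02 m).
It fails at once if the stick is dropped into the tube (falls faster than 0.6 m/s inside it) (distance between stick_foot and tube_floor between 0.016 and 0.112 m and linear speed of stick above 0.6 m/s).
It also fails if it takes over 59 s, if anything falls off the work surface, if the arm or the gripper's body presses on something with over 40 N, if the wrist force passes 120 N, or if a joint passes its speed limit or range.

## Working session

There is one attempt and no reset: what is moved stays moved. The work goes in short steps, Python scripts to look and compute and a tool call to move; the robot and the scene stay as the last step left them, time stands still between calls to the robot, and variables do not carry over. Pictures are saved under pics/ and viewed, at most 10 in all, crops included, and the job is handed in when it is done.

Besides the shell and the picture viewer there is one more tool, called after "Call:" as name(argument=value, ...) on one line, values as JSON. send_rows: Moves the arm, as the interface text tells. Its arguments: {"type":"object","properties":{"series":{"type":"array"},"gripper":{"type":"number"}},"required":["series"]}

```bash
mkdir -p pics; ls; cat > h.py <<'E'
import cv2,numpy as np
from station import r
def cam(n):
    c=r.camera(n);f=192/np.tan(np.radians(c['vfov'])/2)
    c['K']=np.array([[f,0,c['cx']],[0,f,c['cy']],[0,0,1]]);c['R']=np.array(c['attitude']).reshape(3,3) if np.size(c['attitude'])==9 else None
    c['p']=np.array(c['position'],float);c['d']=np.array(c['dist'],float);return c
def ray(c,uv):
    u=cv2.undistortPoints(np.array(uv,float).reshape(-1,1,2),c['K'],c['d']).reshape(-1,2)
    return np.c_[u,np.ones(len(u))]@c['R'].T
def plane(c,uv,z):
    d=ray(c,uv);return c['p']+d*((z-c['p'][2])/d[:,2])[:,None]
def proj(c,P):
    return cv2.projectPoints(((np.array(P,float).reshape(-1,3)-c['p'])@c['R']).reshape(-1,1,3),np.zeros(3),np.zeros(3),c['K'],c['d'])[0].reshape(-1,2)
E
python3 - <<'E'
from h import *
for n in('scene','top','wrist'):
    c=cam(n);cv2.imwrite(f'pics/{n}0.png',c['image']);print(n,c['attitude'],c['p'],c['vfov'],c['d'])
o=r.get_obs();print(o['eef_pos'],o['ee_rot'],o['time'])
a=cv2.imread('pics/scene0.png');b=cv2.imread('pics/top0.png')
cv2.imwrite('pics/both.png',cv2.resize(np.vstack([a,b]),(450,600)) if 0 else a)
E
```

```text
pics
scene [[-0.61143693  0.57871796 -0.53965767]
 [ 0.79126979  0.45240845 -0.41136202]
 [ 0.0060831  -0.67853674 -0.73454128]] [1265.50812556  386.27091677  972.77086839] 44.48546513971017 [-0.11471353  0.          0.          0.          0.        ]
top [[ 0.00783396 -0.9850379   0.17215969]
 [-0.99974173 -0.01138812 -0.0196666 ]
 [ 0.02133292 -0.17196116 -0.98487272]] [ 419.69134996  -81.99375073 1088.16393181] 49.644246207717615 [-0.0769497  0.         0.         0.         0.       ]
wrist [[ 3.93605479e-01 -8.76360029e-01 -2.77610927e-01]
 [-9.19279427e-01 -3.75311233e-01 -1.18603601e-01]
 [-2.51043730e-04  3.01885041e-01 -9.53344302e-01]] [ 276.19045913 -451.89073044  374.39562762] 59.48565003577879 [-0.01676434  0.          0.          0.          0.        ]
[ 206.14538877 -482.50576258  230.81264406] [[ 9.19569140e-01  3.92927966e-01 -4.58511323e-04]
 [ 3.92928233e-01 -9.19568580e-01  1.01563789e-03]
 [-2.25600748e-05 -1.11411131e-03 -9.99999379e-01]] 0.15
```

View pics/scene0.png

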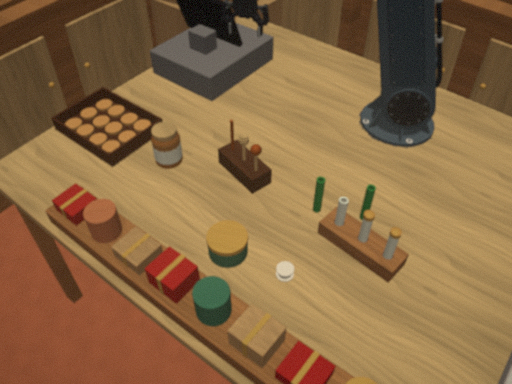

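View pics/top0.png

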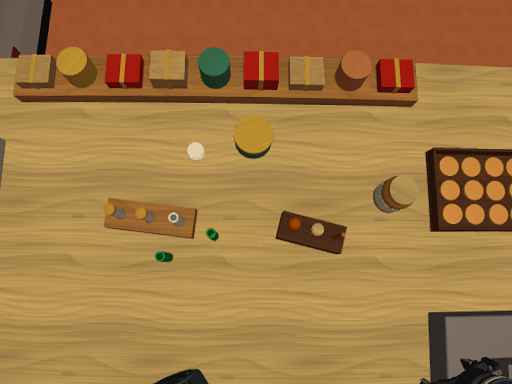

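Stick candidates in the stand, by scene pixels: the thin plain one at (232,130), the dipper head at (244,142) and the amber ball at (256,150). Only the first is thin with no head, so it is the stick. Tube candidates are (342,205), cream with an open mouth, then the brass-capped ones at (367,220) and (392,240), and the green ones at (319,193) and (368,200). The first of these fits. I'll confirm both in one crop.

```bash
python3 - <<'E'
import cv2,numpy as np
a=cv2.imread('pics/scene0.png');b=cv2.imread('pics/top0.png')
f=lambda i,x,y:cv2.resize(i[y:y+75,x:x+100],(400,300),interpolation=cv2.INTER_CUBIC)
cv2.imwrite('pics/crop.png',np.vstack([np.hstack([f(a,200,115),f(a,310,175)]),np.hstack([f(b,265,195),f(b,100,185)])]))
E
```

```text
(no output)
```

View pics/crop.png

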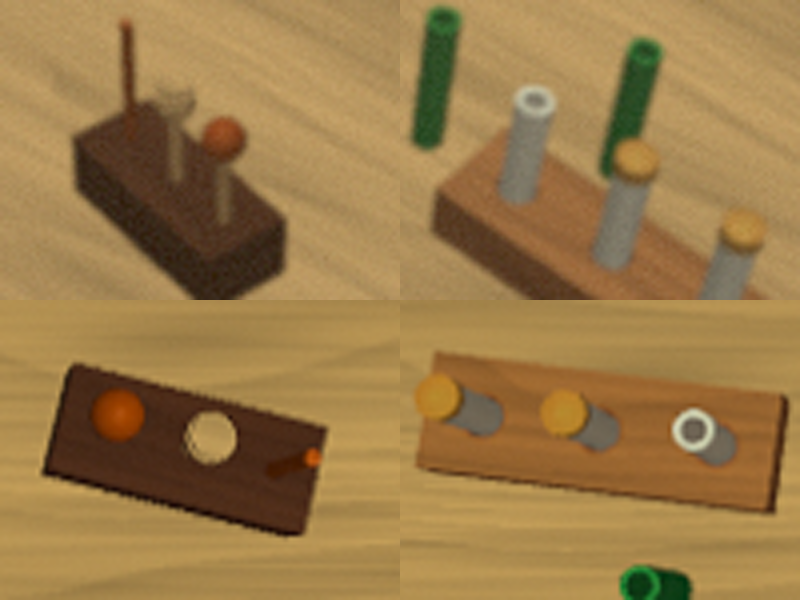

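Confirmed: the plain thin amber stick has its top at about top (343,234) and scene (232,120). The open cream tube's mouth is at about top (173,217) and scene (344,200). Now I'll measure.

```bash
cat >> h.py <<'E'
def two(c1,u1,c2,u2):
    a=ray(c1,u1)[0];b=ray(c2,u2)[0];s=np.linalg.lstsq(np.c_[a,-b],c2['p']-c1['p'],rcond=None)[0]
    p=c1['p']+a*s[0];q=c2['p']+b*s[1];return (p+q)/2,np.linalg.norm(p-q)
E
python3 - <<'E'
from h import *
s=cam('scene');t=cam('top')
print('stick2',two(t,(342.7,233.6),s,(231.3,120.2)),'plane',plane(t,[(342.7,233.6)],160),plane(s,[(231.3,120.2)],160))
print('tube2',two(t,(172.8,217.3),s,(343.4,199.8)),'plane',plane(t,[(172.8,217.3)],128),plane(s,[(343.4,199.8)],128))
# hole positions: stick foot at stand top (crop 270,470 )
print('stickbase',plane(t,[(265+271/4-.4,195+171/4-.4)],55), plane(s,[(200+130/4-.4,115+135/4-.4)],55))
for n,x0,y0,z,P in(('stand',265,195,55,[(72,65),(327,130),(302,235),(43,172)]),('block',100,185,45,[(35,52),(783,95),(772,211),(17,167)])):
    uv=[(x0+(a-(400 if n=='block' and a>400 else 0))/4-.4,y0+b/4-.4) for a,b in P]
    if n=='block': uv=[(x0+35/4-.4,y0+52/4-.4),(x0+383/4-.4,y0+95/4-.4),(x0+372/4-.4,y0+211/4-.4),(x0+17/4-.4,y0+167/4-.4)]
    Q=plane(t,uv,z);c=Q.mean(0);v=(Q[1]-Q[0]+Q[2]-Q[3]);L=np.linalg.norm(v)/2;v/=np.linalg.norm(v)
    print(n,Q[:,:2].round(),c.round(1),'len',L,v.round(3)); k={'stand':55,'block':75}[n]
    for i in(-1,0,1):print((c+v*k*i).round(1),proj(t,c+v*k*i+[0,0,{'stand':105,'block':83}[n]]))
print('greens',plane(t,[(212,234),(163,257)],50))
print('jar',plane(t,[(401,190)],110),'tin',plane(t,[(253,135)],60))
E
```

```text
stick2 (array([ 489.07436359, -303.7285244 ,  159.26656096]), np.float64(1.2868059694409448)) plane [[ 489.3485859  -304.12772931  160.        ]] [[ 489.60245927 -302.43947995  160.        ]]
tube2 (array([526.16553377,  84.23503606, 125.37081838]), np.float64(0.17198365076444405)) plane [[525.91426424  83.70448409 128.        ]] [[528.41162731  85.24424227 128.        ]]
stickbase [[ 487.69741455 -302.8381394    55.        ]] [[ 489.72621538 -304.09007966   55.        ]]
stand [[ 553. -178.]
 [ 514. -339.]
 [ 448. -321.]
 [ 486. -160.]] [ 500.2 -249.7   55. ] len 165.64184425749923 [-0.234 -0.972  0.   ]
[ 513.1 -196.2   55. ] [[294.92180637 222.68182805]]
[ 500.2 -249.7   55. ] [[318.63912354 228.59338633]]
[ 487.4 -303.2   55. ] [[342.30333579 234.48072853]]
block [[583. 265.]
 [559.  42.]
 [485.  46.]
 [510. 272.]] [534.3 156.3  45. ] len 225.6775843373024 [-0.11  -0.994  0.   ]
[542.5 230.9  45. ] [[110.37467014 209.42346841]]
[534.3 156.3  45. ] [[141.85525582 213.33593075]]
[526.   81.8  45. ] [[173.63852796 217.25214524]]
greens [[493.82866177  -2.23973743  50.        ]
 [435.52805496 117.74474931  50.        ]]
jar [[ 599.96667729 -463.31169098  110.        ]] tin [[ 748.91384654 -102.33734562   60.        ]]
```

Call:
send_rows(series=[[5.5, -0.9, 0, 0], [5.5, -0.9, 0, 0], [5.5, -0.9, 0, 0], [5.5, -0.9, 0, 0], [5.5, -0.9, 0, 0]], gripper=4)

```text
time: 0.88
eef_pos: [442.9, -332.1, 231.3]
ee_rot: [[0.92, 0.393, 0.0], [0.393, -0.92, -0.0], [0.0, 0.0, -1.0]]
wrist_force: [-0.0, -0.7, -0.3]
grip_width: 39.7
grasp_force: 0.0
```

Call:
send_rows(series=[[5.5, -0.9, 0, 0], [0, 0, 0, -0.186], [0, 0, 0, -0.186], [0, 0, 0, -0.186], [0, 0, 0, -0.186]])

```text
time: 1.5
eef_pos: [488.5, -303.3, 231.1]
ee_rot: [[0.405, 0.914, -0.0], [0.914, -0.405, 0.0], [0.0, -0.0, -1.0]]
wrist_force: [-0.1, -0.9, -0.2]
grip_width: 39.8
grasp_force: 0.0
```

Call:
send_rows(series=[[0, 0, 0, -0.186], [0, 0, 0, 0], [0, 0, 0, 0]])

```text
time: 1.88
eef_pos: [488.5, -303.4, 231.2]
ee_rot: [[0.239, 0.971, -0.0], [0.971, -0.239, 0.0], [0.0, -0.0, -1.0]]
wrist_force: [-0.3, -0.3, 0.8]
grip_width: 40.0
grasp_force: 0.0
```

```bash
python3 - <<'E'
from h import *
w=cam('wrist');cv2.imwrite('pics/w1.png',w['image'])
o=r.get_obs();print(o['eef_pos'],o['ee_rot'],o['q'],o['time'])
print('pred stick top px',proj(w,[488.5,-303.3,160]),'base',proj(w,[488.5,-303.3,55]))
print('axis tcp px', proj(w,[o['eef_pos']]))
E
```

```text
[ 488.49960929 -303.42646329  231.24576532] [[ 2.38124564e-01  9.71234619e-01 -8.72196077e-05]
 [ 9.71234619e-01 -2.38124554e-01  1.11119105e-04]
 [ 8.71535914e-05 -1.11170891e-04 -9.99999990e-01]] [-5.55844301e-01  3.25052576e-01  1.08584402e-01  1.35446088e+00
  4.83683480e-05  1.25538643e+00] 1.925
pred stick top px [[260.02541951 206.43843784]] base [[259.63552255 170.08841904]]
axis tcp px [[260.62810672 257.16142877]]
```

View pics/w1.png

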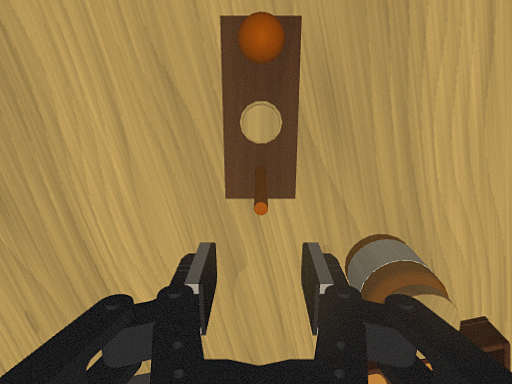

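The wrist view shows the stick top at (260,208), against (260,206) predicted, and it sits centred between the fingers. The dipper (260,122) and lollipop (261,37) are clear. Next I descend and grip.

Call:
send_rows(series=[[0, 0, 4, 0], [0, 0, 3, 0], [0, 0, 2, 0], [0, 0, 1, 0], [0, 0, 0, 0]])

```text
time: 2.55
eef_pos: [488.3, -303.3, 131.0]
ee_rot: [[0.236, 0.972, -0.001], [0.972, -0.236, 0.0], [0.0, -0.001, -1.0]]
wrist_force: [0.2, 1.0, 0.2]
grip_width: 40.3
grasp_force: 0.0
```

Call:
send_rows(series=[[0, 0, 0, 0], [0, 0, 0, 0], [0, 0, 0, 0], [0, 0, 0, 0], [0, 0, 0, 0]], gripper=0.7)

```text
time: 3.18
eef_pos: [489.0, -303.7, 132.1]
ee_rot: [[0.235, 0.972, 0.001], [0.972, -0.235, -0.001], [-0.0, 0.002, -1.0]]
wrist_force: [0.1, 0.3, 6.2]
grip_width: 8.5
grasp_force: 55.4
```

Call:
send_rows(series=[[0, 0, -1, 0], [0, 0, -1.5, 0], [0, 0, -2, 0], [0, 0, -2, 0], [0, 0, 0, 0]])

```text
time: 3.8
eef_pos: [489.1, -303.8, 198.3]
ee_rot: [[0.235, 0.972, 0.002], [0.972, -0.235, -0.002], [-0.001, 0.003, -1.0]]
wrist_force: [0.3, -0.2, -0.6]
grip_width: 8.1
grasp_force: 55.0
```

Call:
send_rows(series=[[0, 0, -3, 0], [0, 0, -4, 0], [0, 0, -3, 0], [0, 0, -1, 0], [2.5, -0.4, 0, 0]])

```text
time: 4.42
eef_pos: [490.4, -278.9, 305.5]
ee_rot: [[0.237, 0.972, -0.001], [0.972, -0.237, 0.0], [-0.0, -0.001, -1.0]]
wrist_force: [-0.2, 0.6, 0.3]
grip_width: 7.8
grasp_force: 55.0
```

Call:
send_rows(series=[[5.5, -0.8, 0, 0], [5.5, -0.8, 0, 0], [5.5, -0.8, 0, 0], [5.5, -0.8, 0, 0], [5.5, -0.8, 0, 0]])

```text
time: 5.05
eef_pos: [515.6, 0.2, 304.9]
ee_rot: [[0.235, 0.972, -0.002], [0.972, -0.235, 0.0], [-0.0, -0.002, -1.0]]
wrist_force: [0.8, 0.1, -0.6]
grip_width: 8.3
grasp_force: 55.0
```

Call:
send_rows(series=[[4.5, -0.6, 0, 0], [2, -0.3, 0, 0], [2, -0.2, 0, 0], [0, 0, 0, -0.15], [0, 0, 0, -0.18]])

```text
time: 5.68
eef_pos: [525.3, 83.9, 305.4]
ee_rot: [[-0.098, 0.995, -0.001], [0.995, 0.098, -0.0], [-0.0, -0.001, -1.0]]
wrist_force: [0.4, 0.1, -1.1]
grip_width: 7.8
grasp_force: 55.0
```

Call:
send_rows(series=[[0, 0, 0, -0.18], [0, 0, 0, -0.18], [0, 0, 0, -0.18], [0, 0, 0, -0.18], [0, 0, 0, -0.18]])

```text
time: 6.3
eef_pos: [525.3, 83.5, 305.5]
ee_rot: [[-0.84, 0.542, -0.001], [0.542, 0.84, -0.0], [0.001, -0.001, -1.0]]
wrist_force: [0.7, -0.4, -1.1]
grip_width: 8.0
grasp_force: 55.0
```

Call:
send_rows(series=[[0, 0, 0, -0.18], [0, 0, 0, -0.18], [0, 0, 0, -0.11], [0, 0, 0, 0], [0, 0, 0, 0]])

```text
time: 6.92
eef_pos: [525.4, 83.6, 305.9]
ee_rot: [[-0.994, 0.11, -0.001], [0.11, 0.994, -0.0], [0.001, -0.0, -1.0]]
wrist_force: [0.4, 0.6, 0.0]
grip_width: 8.1
grasp_force: 55.0
```

```bash
python3 - <<'E'
from h import *
s=cam('scene');t=cam('top')
o=r.get_obs();p=o['eef_pos'];print(p,o['ee_rot'],o['q'],o['time'],o['grasp_force'])
out=[]
for c,n in((s,'s'),(t,'t')):
    u,v=proj(c,[526,83,140])[0];print(n,(u,v),'foot',proj(c,[[p[0],p[1],p[2]-121]]),'mouth',proj(c,[526,83,128]))
    x,y=int(u)-50,max(0,int(v)-60);print(x,y)
    out.append(cv2.resize(c['image'][y:y+100,x:x+100],(400,400),interpolation=cv2.INTER_CUBIC))
cv2.imwrite('pics/over.png',np.hstack(out))
E
```

```text
[525.42309113  83.67124141 306.10947988] [[-9.94001387e-01  1.09366882e-01 -3.57020627e-04]
 [ 1.09366880e-01  9.94001451e-01  2.50231490e-05]
 [ 3.57615725e-04 -1.41731874e-05 -9.99999936e-01]] [1.57872852e-01 2.38471865e-01 1.76484522e-01 1.50915763e+00
 8.08419820e-05 2.67458929e-01] 7.025 55.01965734365285
s (np.float64(343.79653241828464), np.float64(195.47814808511112)) foot [[346.81663144 182.48384345]] mouth [[343.11432181 198.80641002]]
293 135
t (np.float64(172.22952319369818), np.float64(216.67967732690227)) foot [[168.42166194 214.59389301]] mouth [[173.10421987 217.26690106]]
122 156
```

View pics/over.png

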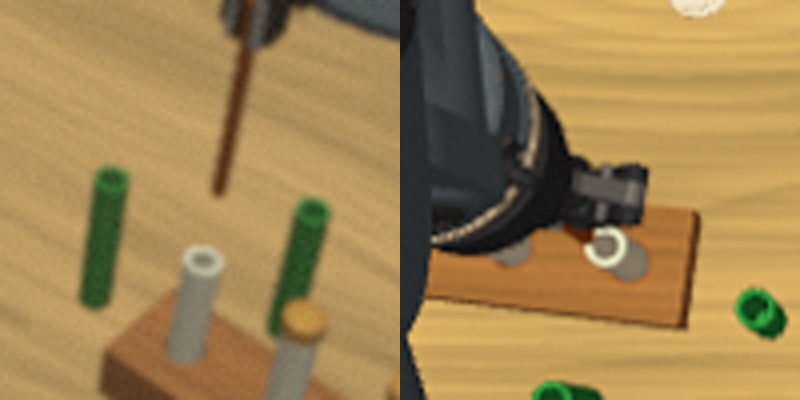

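The crop shows the stick hanging vertical, with its foot at scene (347,182), and the tube mouth at (343.6,199), both as predicted. I'll lower it to just above the mouth and check there.

Call:
send_rows(series=[[-0.08, -0.03, 2.5, 0], [0, 0, 1.5, 0], [0, 0, 0.9, 0], [0, 0, 0, 0], [0, 0, 0, 0]])

```text
time: 7.65
eef_pos: [526.5, 83.4, 257.9]
ee_rot: [[-0.994, 0.108, 0.001], [0.108, 0.994, 0.0], [-0.001, 0.0, -1.0]]
wrist_force: [0.2, -0.0, 0.3]
grip_width: 8.5
grasp_force: 55.0
```

```bash
python3 - <<'E'
from h import *
s=cam('scene');t=cam('top');w=cam('wrist')
o=r.get_obs();p=o['eef_pos'];print(p,o['time'])
out=[]
for c,n in((s,'s'),(w,'w')):
    u,v=proj(c,[526,83,128])[0];print(n,(u,v),'foot',proj(c,[[p[0],p[1],p[2]-121]]))
    x,y=int(u)-25,max(0,int(v)-30);k=50
    if n=='w': k=100;x-=25;y-=30;y=max(0,min(y,284))
    print(x,y)
    out.append(cv2.resize(c['image'][y:y+k,x:x+k],(400,400),interpolation=cv2.INTER_CUBIC))
cv2.imwrite('pics/over2.png',np.hstack(out))
E
```

```text
[526.49554646  83.40279908 257.87704568] 7.8
s (np.float64(343.11432181131113), np.float64(198.8064100232852)) foot [[343.65665127 196.5424123 ]]
318 168
w (np.float64(258.0384793899224), np.float64(183.60249607847047)) foot [[258.56123723 187.08391857]]
208 123
```

View pics/over2.png

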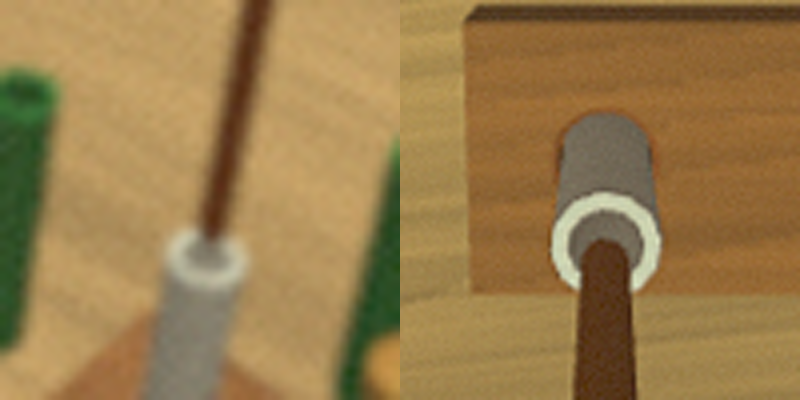

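Both views show the foot centred over the mouth: scene mouth (343.9,200.7), foot just above it, with offsets within 1 mm of prediction. I'll lower it now.

Call:
send_rows(series=[[0, 0, 1, 0], [0, 0, 1, 0], [0, 0, 1, 0], [0, 0, 0, 0]])

```text
time: 8.3
eef_pos: [525.6, 83.3, 226.2]
ee_rot: [[-0.994, 0.108, -0.002], [0.108, 0.994, -0.0], [0.002, -0.0, -1.0]]
wrist_force: [-0.9, 0.4, 0.2]
grip_width: 8.2
grasp_force: 55.0
```

Call:
send_rows(series=[[0, 0, 1.5, 0], [0, 0, 1.5, 0], [0, 0, 1.5, 0], [0, 0, 1.5, 0], [0, 0, 1.5, 0]])

```text
time: 8.93
eef_pos: [526.1, 83.3, 151.2]
ee_rot: [[-0.994, 0.108, -0.0], [0.108, 0.994, 0.0], [0.0, -0.0, -1.0]]
wrist_force: [-0.5, 0.7, -0.2]
grip_width: 8.0
grasp_force: 55.0
```

Call:
send_rows(series=[[0, 0, 0.5, 0], [0, 0, 0.4, 0], [0, 0, 0.3, 0], [0, 0, 0.2, 0], [0, 0, 0, 0]])

```text
time: 9.55
eef_pos: [526.3, 83.4, 138.5]
ee_rot: [[-0.994, 0.108, 0.0], [0.108, 0.994, 0.0], [-0.0, 0.0, -1.0]]
wrist_force: [0.7, 0.2, -0.2]
grip_width: 8.3
grasp_force: 55.2
```

Call:
send_rows(series=[[0, 0, 0.1, 0], [0, 0, 0.1, 0], [0, 0, 0, 0]])

```text
time: 9.93
eef_pos: [527.3, 83.5, 137.9]
ee_rot: [[-0.994, 0.108, 0.003], [0.108, 0.994, 0.0], [-0.003, 0.001, -1.0]]
wrist_force: [-0.7, -1.3, 12.4]
grip_width: 8.0
grasp_force: 56.4
```

Call:
send_rows(series=[[0, 0, 0, 0], [0, 0, 0, 0], [0, 0, 0, 0], [0, 0, 0, 0], [0, 0, 0, 0]], gripper=4)

```text
time: 10.55
eef_pos: [526.1, 83.3, 136.2]
ee_rot: [[-0.994, 0.108, -0.0], [0.108, 0.994, 0.0], [0.0, 0.0, -1.0]]
wrist_force: [-0.9, -0.2, 0.8]
grip_width: 40.3
grasp_force: 0.0
```

```bash
python3 - <<'E'
from h import *
s=cam('scene');w=cam('wrist')
o=r.get_obs();p=o['eef_pos'];print(p,o['time'],o['grip_width'])
print('top pred seated',proj(s,[526.3,83.3,166]),proj(w,[526.3,83.3,166]),'mouth',proj(s,[526.3,83.3,128]))
a=cv2.resize(s['image'][145:245,293:393],(400,400),interpolation=cv2.INTER_CUBIC)
b=cv2.resize(w['image'],(533,400))
cv2.imwrite('pics/rel.png',np.hstack([a,b[:,66:466]]))
E
```

```text
[526.17982337  83.37825355 136.25693731] 10.65 40.26214766949797
top pred seated [[345.35208496 188.21599314]] [[257.95484961 295.81159883]] mouth [[343.15711773 198.93367728]]
```

View pics/rel.png

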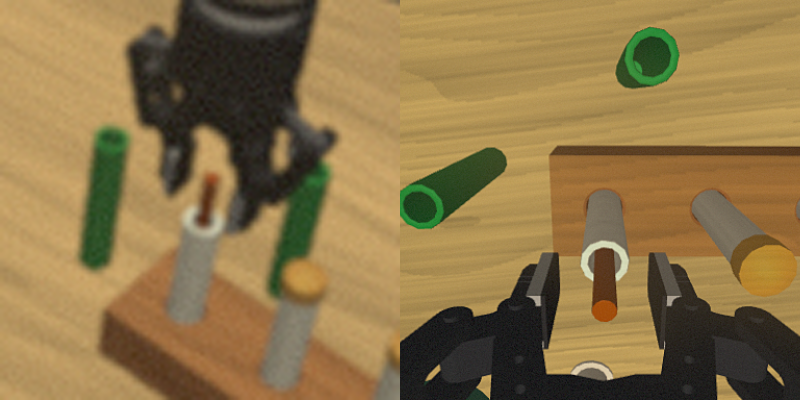

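The stick is seated: it met the floor at 12 N, and its top is at scene (346,189) against (345,188) predicted. Next I grip the tube near its rim and draw it up.

Call:
send_rows(series=[[0, 0, 1.5, 0], [0, 0, 1.2, 0], [0, 0, 0.7, 0], [0, 0, 0, 0]])

```text
time: 11.15
eef_pos: [525.7, 83.3, 101.5]
ee_rot: [[-0.994, 0.108, -0.002], [0.108, 0.994, -0.0], [0.002, -0.0, -1.0]]
wrist_force: [-0.4, 0.4, 0.1]
grip_width: 39.8
grasp_force: 0.0
```

Call:
send_rows(series=[[0, 0, 0, 0], [0, 0, 0, 0], [0, 0, 0, 0], [0, 0, 0, 0], [0, 0, 0, 0]], gripper=2.0)

```text
time: 11.78
eef_pos: [526.5, 83.4, 102.7]
ee_rot: [[-0.994, 0.108, 0.001], [0.108, 0.994, 0.0], [-0.001, 0.0, -1.0]]
wrist_force: [0.6, 0.6, 4.5]
grip_width: 22.0
grasp_force: 59.1
```

Call:
send_rows(series=[[0, 0, -0.5, 0], [0, 0, -1, 0], [0, 0, -1, 0], [0, 0, -1, 0], [0, 0, -1, 0]])

```text
time: 12.4
eef_pos: [526.3, 83.3, 148.2]
ee_rot: [[-0.994, 0.108, 0.0], [0.108, 0.994, 0.0], [-0.0, 0.0, -1.0]]
wrist_force: [-0.6, -0.3, -0.8]
grip_width: 22.0
grasp_force: 58.8
```

Call:
send_rows(series=[[0, 0, -1.5, 0], [0, 0, -1.5, 0], [0, 0, -1, 0], [0, 0, 0, 0], [0, 0, 0, 0]])

```text
time: 13.02
eef_pos: [526.0, 83.3, 187.0]
ee_rot: [[-0.994, 0.108, -0.001], [0.108, 0.994, 0.0], [0.001, -0.0, -1.0]]
wrist_force: [0.3, 1.0, -0.7]
grip_width: 21.9
grasp_force: 58.8
```

```bash
python3 - <<'E'
from h import *
s=cam('scene');w=cam('wrist')
o=r.get_obs();p=o['eef_pos'];print(p,o['time'],o['grip_width'],o['q'])
x,y=map(int,proj(s,[526,83,120])[0]);x-=50;y-=50;print(x,y)
a=cv2.resize(s['image'][y:y+100,x:x+100],(400,400),interpolation=cv2.INTER_CUBIC)
b=cv2.resize(w['image'],(533,400))
cv2.imwrite('pics/lift.png',np.hstack([a,b[:,66:466]]))
t=cam('top');u=plane(t,[(195.5,151)],25);print('spool',u)
E
```

```text
[525.87967831  83.3113225  186.76430085] 13.125 22.147554083997964 [ 1.57052364e-01  2.70115964e-01 -8.51642970e-02  1.21653965e+00
  1.12238188e-04  2.64837811e-01]
292 150
spool [[714.00742902  48.69828152  25.        ]]
```

View pics/lift.png

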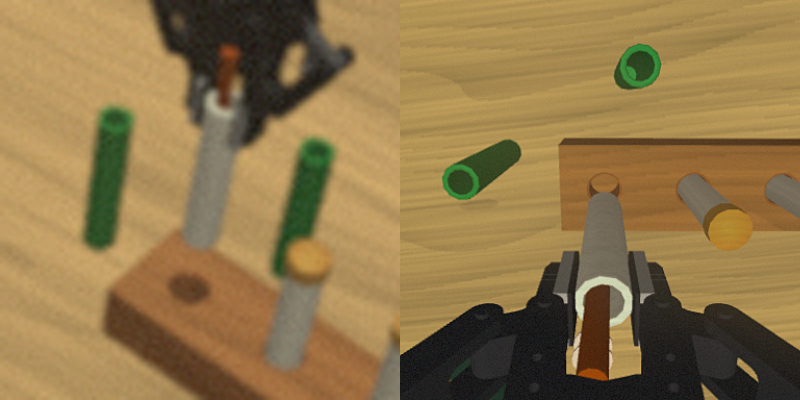

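The tube is clear of the block, with its underside at about z 94 and the stick still in it. The tool can't tilt, so I'll pivot the tube in the fingers. With its lower end beside the block's far (+x) face, I move the hand back over the empty hole, so that the block edge swings the lower end out.

Call:
send_rows(series=[[-3, 0, 0, 0], [-3, 0, 0, 0], [-1, 0, 0, 0], [0, 0, 2, 0], [0, 0, 2.5, 0]])

```text
time: 13.8
eef_pos: [595.5, 75.9, 141.8]
ee_rot: [[-0.994, 0.108, -0.0], [0.108, 0.994, 0.0], [0.0, 0.0, -1.0]]
wrist_force: [-0.1, -0.6, -0.7]
grip_width: 22.1
grasp_force: 58.8
```

Call:
send_rows(series=[[0, 0, 2, 0], [0, 0, 1.2, 0], [0, 0, 0.5, 0], [0, 0, 0, 0], [0, 0, 0, 0]])

```text
time: 14.42
eef_pos: [596.2, 75.9, 106.1]
ee_rot: [[-0.994, 0.108, 0.001], [0.108, 0.994, 0.0], [-0.001, 0.0, -1.0]]
wrist_force: [0.2, -0.8, -0.3]
grip_width: 21.8
grasp_force: 58.8
```

Call:
send_rows(series=[[1, 0, 0, 0], [0.8, 0, 0, 0], [0.5, 0, 0, 0], [0.5, 0, 0, 0], [0.2, 0, 0, 0]])

```text
time: 15.05
eef_pos: [568.0, 79.3, 106.3]
ee_rot: [[-0.994, 0.108, 0.005], [0.108, 0.994, 0.0], [-0.005, 0.001, -1.0]]
wrist_force: [6.3, 0.5, -1.7]
grip_width: 21.7
grasp_force: 58.7
```

Call:
send_rows(series=[[0.6, 0, 0, 0], [0.6, 0, 0, 0], [0.6, 0, 0, 0], [0.6, 0, 0, 0], [0.6, 0, 0, 0]])

```text
time: 15.68
eef_pos: [538.3, 82.5, 106.2]
ee_rot: [[-0.994, 0.108, 0.005], [0.108, 0.994, 0.0], [-0.005, 0.001, -1.0]]
wrist_force: [7.0, -1.3, -1.9]
grip_width: 21.7
grasp_force: 58.8
```

```bash
python3 - <<'E'
from h import *
s=cam('scene');w=cam('wrist')
o=r.get_obs();p=o['eef_pos'];print(p,o['time'],o['wrist_force'],o['torque'])
x,y=map(int,proj(s,[550,83,80])[0]);x-=50;y-=50;print(x,y)
a=cv2.resize(s['image'][y:y+100,x:x+100],(400,400),interpolation=cv2.INTER_CUBIC)
b=cv2.resize(w['image'],(533,400))
cv2.imwrite('pics/push.png',np.hstack([a,b[:,66:466]]))
E
```

```text
[538.06852065  82.43000363 106.46479087] 15.775 [ 7.20789533 -0.25428629  0.4618358 ] [-2.00173417e-01 -1.59441757e+00  9.71911321e-04]
285 167
```

View pics/push.png

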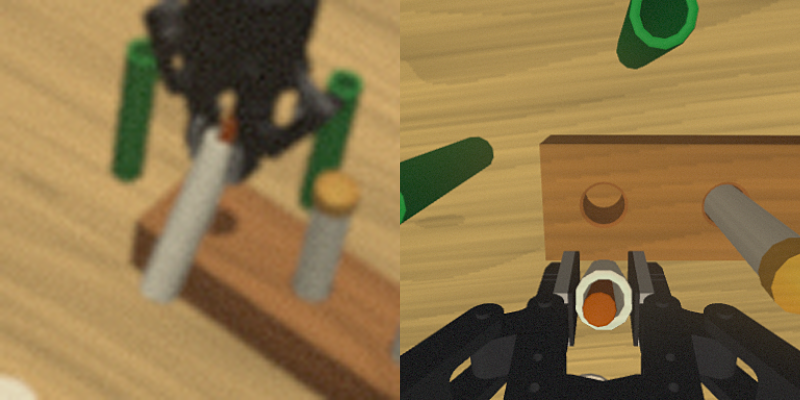

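The tube is pivoting in the grip as intended. It leans about 25–30°, and the stick is still inside. I keep going.

Call:
send_rows(series=[[0.6, 0, 0, 0], [0.6, 0, 0, 0], [0.6, 0, 0, 0], [0.6, 0, 0, 0], [0.6, 0, 0, 0]])

```text
time: 16.4
eef_pos: [508.4, 85.6, 106.3]
ee_rot: [[-0.994, 0.108, 0.005], [0.108, 0.994, 0.0], [-0.005, 0.001, -1.0]]
wrist_force: [7.0, -1.0, 0.0]
grip_width: 22.0
grasp_force: 58.6
```

Call:
send_rows(series=[[0.6, 0, 0, 0], [0.6, 0, 0, 0], [0, 0, 0, 0]])

```text
time: 16.77
eef_pos: [495.4, 87.0, 106.4]
ee_rot: [[-0.994, 0.107, 0.003], [0.107, 0.994, 0.0], [-0.003, 0.001, -1.0]]
wrist_force: [1.0, 0.8, 7.4]
grip_width: 21.6
grasp_force: 59.2
```

Call:
send_rows(series=[[0, 0, -1, 0], [0, 0, -2, 0], [0, 0, -3, 0], [0, 0, -3, 0], [0, 0, -3, 0]])

```text
time: 17.4
eef_pos: [493.3, 86.7, 226.3]
ee_rot: [[-0.994, 0.108, -0.002], [0.108, 0.994, 0.0], [0.002, -0.0, -1.0]]
wrist_force: [0.2, -1.0, -1.6]
grip_width: 21.6
grasp_force: 59.5
```

Call:
send_rows(series=[[0, 0, -2, 0], [0, 0, -1, 0], [0, 0, 0, 0], [0, 0, 0, 0]])

```text
time: 17.9
eef_pos: [493.9, 86.7, 254.4]
ee_rot: [[-0.994, 0.108, -0.002], [0.108, 0.994, -0.0], [0.002, -0.0, -1.0]]
wrist_force: [-0.1, -0.0, -1.9]
grip_width: 21.7
grasp_force: 59.5
```

```bash
python3 - <<'E'
from h import *
s=cam('scene');w=cam('wrist')
o=r.get_obs();p=o['eef_pos'];print(p,o['time'],o['wrist_force'],o['grip_width'])
g=np.array([p[0],p[1],p[2]+19]);x,y=map(int,proj(s,g)[0]);x-=50;y-=40;print(x,y)
X=np.array(o['ee_rot'])[:,0]
for th in(30,40,45,50,60):
    a=X*np.sin(np.radians(th))+[0,0,np.cos(np.radians(th))]
    print(th,((proj(s,[g+6*a,g-112*a])-[x,y])*4).round().tolist(),g[2]-112*a[2])
a=cv2.resize(s['image'][y:y+100,x:x+100],(400,400),interpolation=cv2.INTER_CUBIC)
b=cv2.resize(w['image'],(533,400))
cv2.imwrite('pics/end.png',np.hstack([a,b[:,66:466]]))
E
```

```text
[493.90949199  86.69902639 254.44154941] 18.0 [ 0.6312669  -0.80724939 -1.39304568] 21.547120605659163
310 107
30 [[207.0, 154.0], [120.0, 333.0]] 176.35116882069198
40 [[207.0, 154.0], [106.0, 334.0]] 187.52175388214397
45 [[208.0, 154.0], [100.0, 333.0]] 194.11048250740672
50 [[208.0, 155.0], [94.0, 330.0]] 201.30296845320964
60 [[208.0, 155.0], [85.0, 321.0]] 217.27607730277822
```

View pics/end.png

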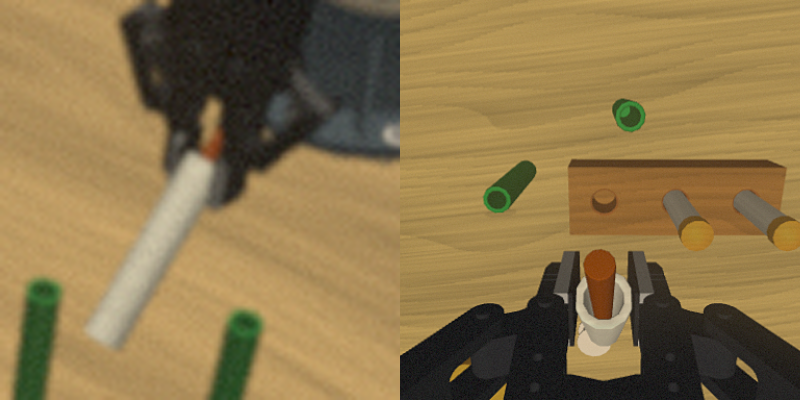

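The tube hangs leaning, with its foot at crop (105,335), which fits a lean of about 40–45°. The stick is inside and nothing is being touched. I'll cross-check the angle in the wrist view, then hand in.

```bash
python3 - <<'E'
from h import *
w=cam('wrist');o=r.get_obs();p=np.array(o['eef_pos']);g=p+[0,0,19];X=np.array(o['ee_rot'])[:,0]
for th in(30,35,40,45,50,55,60):
    a=X*np.sin(np.radians(th))+[0,0,np.cos(np.radians(th))]
    print(th,proj(w,[g+6*a,g+44*a]).round().tolist())
print('seen mouth (259,290) stick end (256,254)',o['joint_velocities'])
E
```

```text
30 [[258.0, 281.0], [258.0, 286.0]]
35 [[258.0, 280.0], [258.0, 273.0]]
40 [[258.0, 279.0], [258.0, 260.0]]
45 [[258.0, 278.0], [258.0, 248.0]]
50 [[258.0, 276.0], [258.0, 236.0]]
55 [[258.0, 275.0], [258.0, 225.0]]
60 [[258.0, 274.0], [258.0, 216.0]]
seen mouth (259,290) stick end (256,254) [ 0.00040384 -0.00258353  0.00443717  0.00018591 -0.00089117 -0.00159042]
```

Both views give a lean of about 40–47°, the arm is still, and the underside is about 190 mm up. Handing in.

```bash
python3 -c "
from station import r
print(r.close_job())"
```

```text
the job is handed in; nothing more can be done
None
```

I handed the job in at about 18 s: the stick is fully down in the open tube, which the fingers hold still, leaning about 40–47° mouth up with its underside about 190 mm above the counter; the hand-in returned no verdict, and I did not re-measure the other things at the end.

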